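# Rebuild a bike shock's shaft stack in the vise

## Task

A bicycle shock's shaft stands upright in the blue vise with its worn brown bumper still on it. Lift the worn bumper off and put it in the round steel dish, then build the new parts up on the shaft from the steel tray, each pushed or dropped fully home and lying flat before the next: first the orange bumper, then the black seal head, then the red top-out ring, and the silver piston last. Leave the black thin-walled wiper seal and the blue spacer in the tray where they lie.

Things in the scene. Friction and masses are not known exactly. Their poses are not given: they have to be found in the camera images.
- shaft_seat (a point): Foot of the upright fixed shaft: point on its axis at the top of the round black seat (diameter 44 mm) that carries the stack, 150 mm above the bench; z up. From here the chromed shaft (diameter 13 mm) rises 34 mm, tapers up to 38 mm to a brass stud of diameter 9 mm, straight to 49 mm, then tapers to a blunt 3 mm tip at 57 mm, which guides a bore up to about 4 mm off centre.
- vise: Blue bench vise, fixed, left or right of the robot, turned up to 0.3 rad. Origin: on the bench under the shaft's axis; x along the vise screw (its handle at -x), z up. The jaws' tops lie 10 mm below the seat, 104 mm wide along y; nothing but the shaft and its seat is higher. The whole lies within 145 mm of the origin.
- worn_bumper: Worn bumper: dark brown cracked ring, outer diameter 38 mm, height 15 mm, bore 18 mm, 20 g. At the start it sits loose on the seat around the foot of the shaft. Origin: centre of its underside; z along its axis, up.
- old_parts_dish: Fixed round steel dish for old parts, between the vise and the tray: outer diameter 100 mm at the rim, 26 mm high, flat inner floor 4 mm above the bench, about 80 mm across at the floor and 94 mm at the rim. Origin: centre of its underside, on the bench; z up.
- new_bumper: New bumper, bright orange: ring lying flat, loose, on the steel tray's floor (3 mm above the bench; the tray's rim is at 18 mm). Origin: centre of its underside; z along its axis, up. Outer diameter 38 mm, height 15 mm, bore 18 mm, 20 g. Goes on first, its underside on the seat (0 mm above point shaft_seat).
- seal_head: Seal head, black with a brass bushing round its small bore: ring lying flat, loose, on the steel tray's floor (3 mm above the bench; the tray's rim is at 18 mm). Origin: centre of its underside; z along its axis, up. Outer diameter 50 mm, height 16 mm, bore 16 mm, 60 g. Goes on second; its underside ends 15 mm above point shaft_seat.
- topout_ring: Top-out ring, red: ring lying flat, loose, on the steel tray's floor (3 mm above the bench; the tray's rim is at 18 mm). Origin: centre of its underside; z along its axis, up. Outer diameter 34 mm, height 8 mm, bore 16.5 mm, 15 g. Goes on third; its underside ends 31 mm above point shaft_seat.
- piston: Piston, silver with six small dark ports and a white band: ring lying flat, loose, on the steel tray's floor (3 mm above the bench; the tray's rim is at 18 mm). Origin: centre of its underside; z along its axis, up. Outer diameter 44 mm, height 10 mm, bore 12.5 mm (it fits only the brass stud), 40 g. Goes on last; its underside ends 39 mm above point shaft_seat.
- wiper_seal: Fork wiper seal, bystander lying in the tray: black thin-walled ring, outer diameter 50 mm, bore 37 mm, height 13 mm. Origin: centre of its underside; z up. Leave it.
- volume_spacer: Volume spacer, bystander lying in the tray: blue solid plastic disc with a cross mark, diameter 28 mm, height 12 mm. Origin: centre of its underside; z up. Leave it.
Not all that is in view belongs to the job. Of the things that look like the piston, the smaller one is meant. There is more than one size of the topout_ring; the job needs the smaller.

How it is judged (in metres and radians):
On the way, in this order (a step that is already met when the one before it is completed fails the run):
1. the worn bumper lies in the dish, let go (horizontal distance between worn_bumper and old_parts_dish below 0.035 m and z of worn_bumper in the frame of old_parts_dish below 0.03 m and linear speed of worn_bumper below 0.02 m/s and contact force between worn_bumper and the fingers below 0.3 N), for 0.2 s.
2. the new bumper sits on the seat at the foot of the shaft, let go (horizontal distance between new_bumper and shaft_seat below 0.005 m and z of new_bumper in the frame of shaft_seat between -0.003 and 0.003 m and angle between new_bumper's own z axis and vertical below 0.12 rad and linear speed of new_bumper below 0.02 m/s and contact force between new_bumper and the fingers below 0.3 N), for 0.2 s.
3. the seal head sits on the bumper, let go (horizontal distance between seal_head and shaft_seat below 0.005 m and z of seal_head in the frame of shaft_seat between 0.012 and 0.018 m and angle between seal_head's own z axis and vertical below 0.12 rad and linear speed of seal_head below 0.02 m/s and contact force between seal_head and the fingers below 0.3 N), for 0.2 s.
4. the top-out ring sits on the seal head, let go (horizontal distance between topout_ring and shaft_seat below 0.005 m and z of topout_ring in the frame of shaft_seat between 0.028 and 0.034 m and angle between topout_ring's own z axis and vertical below 0.12 rad and linear speed of topout_ring below 0.02 m/s and contact force between topout_ring and the fingers below 0.3 N), for 0.2 s.
5. the piston sits on the top-out ring, let go (horizontal distance between piston and shaft_seat below 0.005 m and z of piston in the frame of shaft_seat between 0.036 and 0.042 m and angle between piston's own z axis and vertical below 0.12 rad and linear speed of piston below 0.02 m/s and contact force between piston and the fingers below 0.3 N), for 0.2 s.
At the end, for the whole second after the job is handed in: Worn bumper in the dish (within 35 mm of its centre, underside under 30 mm up). On the shaft, within 5 mm of its axis, flat within 0.12 rad, undersides within 3 mm of these heights over the seat: orange bumper 0, seal head 15, red ring 31, piston 39 mm. All let go, at rest (all of step 1 and all of step 2 and all of step 3 and all of step 4 and all of step 5); the robot touches nothing.
It fails at once if the wiper seal is moved more than 25 mm (distance of wiper_seal from where it was at the start of the episode above 0.025 m).
It fails at once if the blue spacer is moved more than 25 mm (distance of volume_spacer from where it was at the start of the episode above 0.025 m).
It also fails if it takes over 128 s, if anything falls off the work surface, if the arm or the gripper's body presses on something with over 40 N, if the wrist force passes 120 N, or if a joint passes its speed limit or range.

## Robot

A 6-joint arm with a two-finger parallel gripper is mounted at the origin on the work surface. World frame = base frame: x ahead of the robot, y to its left, z up, the work surface at z = 0. Lengths are in m, angles in degrees, forces in N, time in s.
With the tool pointing down it reaches from about 0.325 to 0.85 m from the base axis. Payload 15.5 kg.
Tool frame: the origin (TCP) lies at the very end of the fingers, on their centre line; the grasp point (between the pads) lies arm.grip_depth behind it (arm.grip_depth is the distance from the TCP to the grasp point, in m); z points along the fingers, y is the line along which they close (so a half turn about z gives the same grasp; the last joint's range is limited). The gripper opens to 91 mm and grips with 3 to 60 N. Pads are 32 mm wide; open, the fingers measure 118 mm over their backs; the gripper's body (76 mm by 178 mm) begins 60 mm behind the grasp point.
Start: joints at [68.554, 28.281, 77.091, -0, 74.628, -5.472], TCP at [0.172, 0.601, 0.214] pointing down, gripper open.
Joint ranges: [-166.48, 166.48], [-47.26, 123.95], [12.59, 153.08], [-70.14, 250.14], [6.76, 159.57], [-176.63, 176.63]. Speed limits (degrees/s): [108.29, 108.29, 147.25, 172.46, 172.46, 172.46].

## Interface

Orientations are given as a 3x3 rotation matrix whose columns are the frame's x, y, z axes.
In Python, from rig import arm gives the robot as it stands. Calls block until the motion is done:
- arm.move_to(position, orientation): joint-space move of the TCP to a pose.
- arm.move_l(position, orientation=None, feed=0.15): straight line of the TCP; orientation=None keeps the orientation; feed is the mean speed in m/s.
- arm.move_joints(angles): joint-space move.
- arm.grip(opening): finger opening in m; the grip force is fixed at half the most; returns when the fingers have stopped.
- arm.sleep(seconds).
- arm.solve_ik(position, orientation): joint angles nearest the present ones, or None.
- arm.snapshot(name): name is "scene" or "top" or "wrist"; returns the picture (384x512x3 uint8, red, green, blue); there is no depth.
- arm.get_calibration(name): a dict with "intrinsics" (3x3 intrinsics, pixels), "cam_to_world" (4x4, takes a point from camera to world coordinates). Camera axes: x right, y down, z forward; pixel columns grow to the right and rows downward; lengths in m; the calibration is good to about 2 mm. A picture is of the moment at which its call begins: read the wrist's pose just before it. get_calibration takes no time and is no camera call; for the wrist camera it gives the pose at the moment of the call.
A pose or a line that the arm cannot do raises arm.Unreachable and nothing moves.
- arm.sign_off(): hands the job in; it is judged then, once.
Readings, each from a call of its own:
- arm.current_t(): time.
- arm.current_joint_positions(): joint angles.
- arm.current_dq(): joint speeds.
- arm.current_tau(): joint torques, N m.
- arm.current_ee_pos(): TCP position.
- arm.current_tool_rot(): TCP orientation.
- arm.current_force(): force on the tool from outside, world axes, zero at the start.
- arm.current_torque(): the same for the moment, N m.
- arm.current_width(): finger opening in m.
- arm.current_grasp_force(): force on a finger pad.
Only numpy, scipy, OpenCV 4.12 (cv2) and the standard library are available. Lean on these libraries where they do the work, as an engineer would, in place of code of your own. Each camera call takes 0.05 s, during which the arm holds its last target. There are 200 camera calls.

## Working session

There is one attempt and no reset: what is moved stays moved. The work goes in short steps, each a Python script; the robot and the scene stay as the last script left them, time stands still between calls to the robot, and variables do not carry over. Pictures are saved under pics/ and viewed, at most 14 in all, crops included, and the job is handed in when it is done.

```bash
ls; mkdir -p pics
python3 - <<'E'
from rig import arm
import cv2,numpy as np
np.set_printoptions(precision=4,suppress=True)
for n in("top","scene"):
    im=arm.snapshot(n); cv2.imwrite(f"pics/{n}0.png",im[...,::-1]); c=arm.get_calibration(n); print(n,c["intrinsics"],c["cam_to_world"])
print(arm.grip_depth,arm.current_t(),arm.current_tool_rot(),arm.get_calibration("wrist"))
E
```

```text
pics
top [[446.3596   0.     255.2684]
 [  0.     446.3596 192.144 ]
 [  0.       0.       1.    ]] [[ 0.0083 -0.9947  0.102   0.4852]
 [-0.9999 -0.0097 -0.0137  0.0807]
 [ 0.0146 -0.1019 -0.9947  1.3078]
 [ 0.      0.      0.      1.    ]]
scene [[453.6602   0.     259.2957]
 [  0.     453.6602 192.1214]
 [  0.       0.       1.    ]] [[-0.1848  0.6571 -0.7308  1.3454]
 [ 0.9826  0.1107 -0.149   0.2046]
 [-0.017  -0.7456 -0.6662  0.769 ]
 [ 0.      0.      0.      1.    ]]
0.0188 0.1 [[-0.9614  0.2752 -0.0004]
 [ 0.2752  0.9614 -0.001 ]
 [ 0.0001 -0.0011 -1.    ]] {'intrinsics': array([[343.91  ,   0.    , 258.8712],
       [  0.    , 343.91  , 192.0907],
       [  0.    ,   0.    ,   1.    ]]), 'cam_to_world': array([[ 0.2748,  0.9286,  0.2496,  0.1019],
       [ 0.9615, -0.265 , -0.0725,  0.6215],
       [-0.0011,  0.2599, -0.9656,  0.3838],
       [ 0.    ,  0.    ,  0.    ,  1.    ]])}
```

View pics/top0.png

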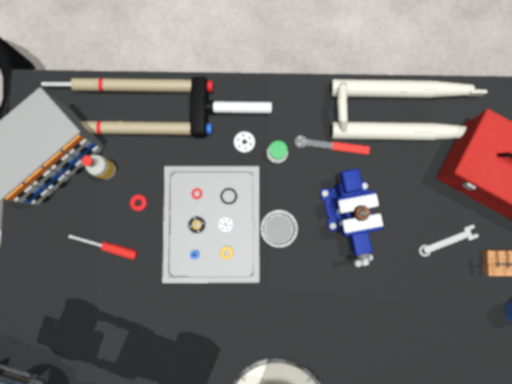

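View pics/scene0.png

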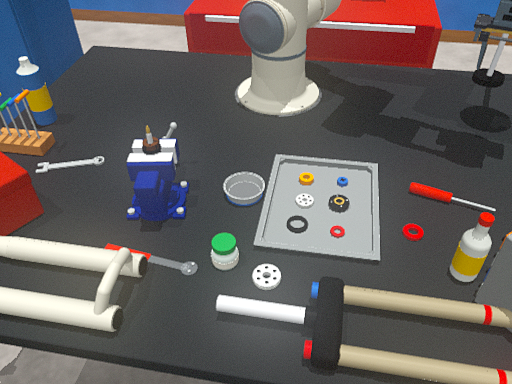

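```bash
cat > h.py <<'E'
from rig import arm
import cv2,numpy as np
np.set_printoptions(precision=4,suppress=True)
R=np.array([[-1.,0,0],[0,1,0],[0,0,-1]])
def ray(c,u,v):
    T=c["cam_to_world"]; d=T[:3,:3]@np.linalg.inv(c["intrinsics"])@[u,v,1]; return T[:3,3],d
def onplane(c,u,v,z):
    o,d=ray(c,u,v); return o+d*(z-o[2])/d[2]
def snap(n,name):
    c=arm.get_calibration(n); im=arm.snapshot(n)[...,::-1].copy(); cv2.imwrite(f"pics/{name}.png",im); return im,c
E
python3 - <<'E'
from h import *
c=arm.get_calibration("top")
for n,u,v,z in [("red",196,193,.011),("wiper",229,196,.016),("seal",197,224,.019),("pist",225,224,.013),("blue",195,254,.015),("orange",227,252,.018),("dish",279,229,.026),("shaft",362,212,.165)]: print(n,onplane(c,u,v,z))
for i,(p) in enumerate([(0.47,0.17,.27),(0.45,-.17,.36)]):
    arm.move_to(p,R); print(arm.current_t(),arm.current_joint_positions())
    im,c=snap("wrist",f"w{i}"); np.save(f"c{i}.npy",c)
E
```

```text
red [0.614  0.2355 0.011 ]
wiper [0.6057 0.1391 0.016 ]
seal [0.5237 0.2297 0.019 ]
pist [0.5245 0.1496 0.013 ]
blue [0.4379 0.2341 0.015 ]
orange [0.4444 0.1424 0.018 ]
dish [ 0.5112 -0.0059  0.026 ]
shaft [ 0.5538 -0.21    0.165 ]
2.0083 [ 13.101   14.9399  89.6      0.0086  75.4607 -76.9329]
3.3833 [ -27.722     9.4433   82.8152    0.0165   87.7712 -117.7685]
```

View pics/w0.png

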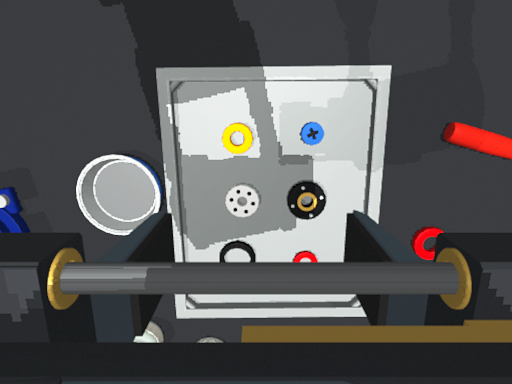

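View pics/w1.png

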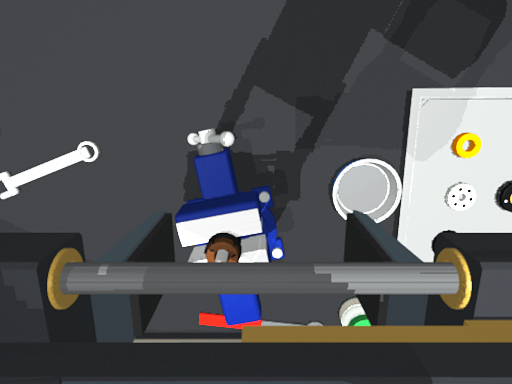

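Run:
```python
from h import *
for i,(p) in enumerate([(0.57,0.17,.27),(0.645,-.16,.33),(0.645,-.26,.33)]):
    arm.move_to(p,R); print(arm.current_t())
    im,c=snap("wrist",f"v{i}"); np.save(f"d{i}.npy",c)
a=[cv2.imread(f"pics/v{i}.png") for i in range(3)]
cv2.imwrite("pics/m.png",np.vstack([np.hstack([a[0][:270,100:450],a[1][:270,100:450]]),np.hstack([cv2.resize(a[2][60:195,200:375],None,fx=2,fy=2),cv2.resize(a[1][60:195,140:315],None,fx=2,fy=2)])]))
```

```text
4.825
6.1667
6.7
```

View pics/m.png

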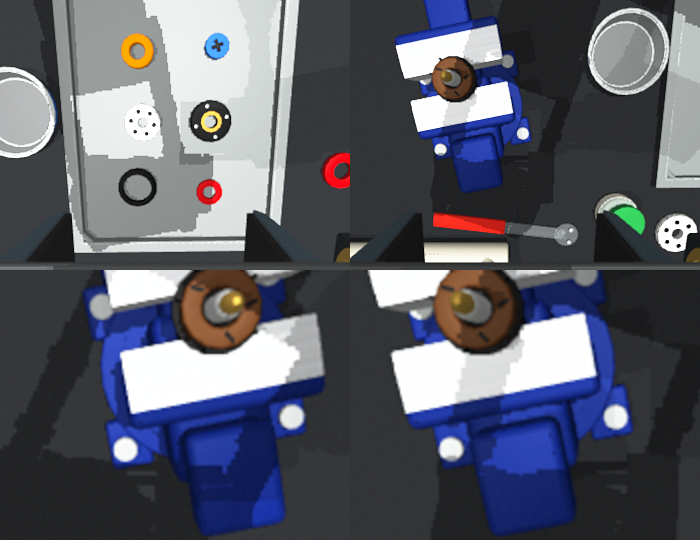

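Run:
```python
import cv2,numpy as np
def cr(n,u,v,r=22,k=260): 
    a=cv2.imread(f"pics/{n}.png"); return cv2.resize(a[v-r:v+r,u-r:u+r],(k,k),interpolation=cv2.INTER_NEAREST)
cv2.imwrite("pics/m2.png",np.vstack([np.hstack([cr("v1",204,76),cr("v2",314,76),cr("v0",242,122)]),np.hstack([cr("v0",310,121),cr("v0",309,191),cr("v0",237,50)])]))
```

```text
(no output)
```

View pics/m2.png

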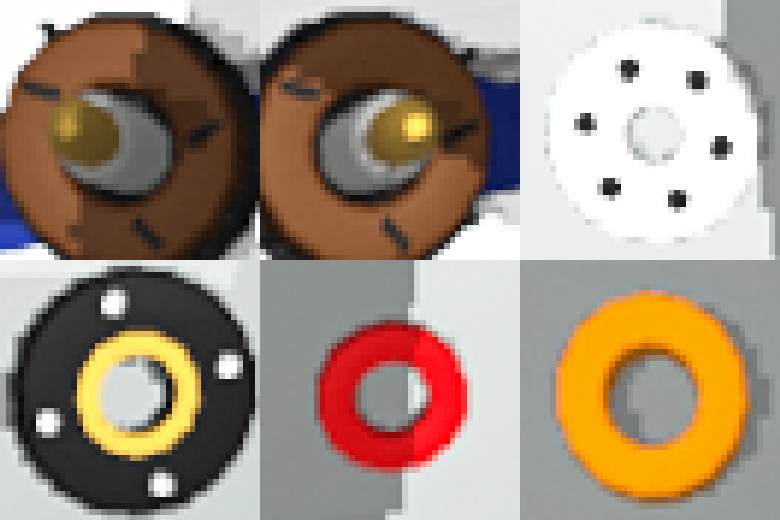

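Run:
```python
from h import *
c=[np.load(f"d{i}.npy",allow_pickle=True).item() for i in range(3)]; c0=np.load("c0.npy",allow_pickle=True).item()
def tri(rs):
    A=0;b=0
    for o,d in rs:
        d=d/np.linalg.norm(d);P=np.eye(3)-np.outer(d,d);A=A+P;b=b+P@o
    return np.linalg.solve(A,b)
print("tip",tri([ray(c[1],193,74.1),ray(c[2],317.7,74.3)]),onplane(c[1],193,74.1,.207),onplane(c[2],317.7,74.3,.207))
for n,u,v,z in [("orange",236.8,50.3,.018),("seal",311,121.2,.019),("red",308.9,191.5,.011),("piston",242.1,122.2,.013)]: print(n,onplane(c[0],u,v,z))
for n,u,v,z in [("orange",237,138,.018),("seal",307,201,.019),("piston",242,201,.013)]: print(n,onplane(c0,u,v,z))
print("dish",onplane(c[1],378,53,.026))
```

```text
tip [ 0.5523 -0.2116  0.2057] [ 0.5523 -0.2114  0.207 ] [ 0.5524 -0.2119  0.207 ]
orange [0.443  0.1444 0.018 ]
seal [0.5227 0.2324 0.019 ]
red [0.6124 0.2344 0.011 ]
piston [0.5242 0.1492 0.013 ]
orange [0.4424 0.1446 0.018 ]
seal [0.5221 0.2328 0.019 ]
piston [0.524  0.1495 0.013 ]
dish [ 0.5139 -0.0047  0.026 ]
```

```bash
cat >> h.py <<'E'
S=np.array([.5523,-.2116])
def st(s): print(s,"t%.2f"%arm.current_t(),"w%.4f"%arm.current_width(),"gf%.1f"%arm.current_grasp_force(),"F",arm.current_force(),"p",arm.current_ee_pos())
E
python3 - <<'E'
from h import *
arm.move_to([*S,.26],R); arm.grip(.062)
arm.move_l([*S,.153],R,.2); st("down"); arm.grip(.025); st("grip")
arm.move_l([*S,.235],R,.15); st("lift")
D=[.5139,-.0047]
arm.move_to([*D,.10],R); arm.move_l([*D,.018],R,.2); st("dish"); arm.grip(.052); arm.sleep(.3)
arm.move_l([*D,.12],R,.3); arm.sleep(.2)
arm.move_to([.6,-.05,.3],R); snap("wrist","w3"); st("end")
E
```

```text
down t8.62 w0.0618 gf0.0 F [0.7365 0.0735 0.8965] p [ 0.5528 -0.2119  0.1539]
grip t9.14 w0.0371 gf30.0 F [-0.8776  0.958   6.6577] p [ 0.5527 -0.2118  0.1537]
lift t9.84 w0.0367 gf30.0 F [ 0.2684 -0.5023 -0.4207] p [ 0.5519 -0.2114  0.2342]
dish t11.38 w0.0370 gf30.0 F [0.8925 0.1049 0.4498] p [ 0.5146 -0.0054  0.0187]
end t13.70 w0.0519 gf0.0 F [ 0.9008 -0.3451 -0.1083] p [ 0.5989 -0.0496  0.298 ]
```

View pics/w3.png

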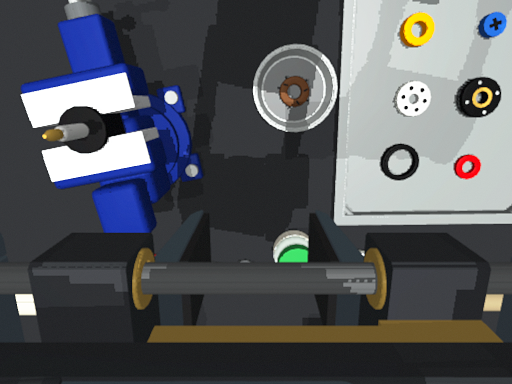

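The worn bumper lies in the dish (295,91), near the centre at (295,88). Next is the orange bumper.

```bash
cat >> h.py <<'E'
def place(p,d,h):
    p=np.array(p)
    arm.move_to([*p,.07],R); arm.grip(d+.022)
    arm.move_l([*p,.0055],R,.15); arm.sleep(.1); st("down"); arm.grip(d-.012); st("grip")
    arm.move_l([*p,.10],R,.25); st("lift")
    arm.move_to([*S,.23],R); arm.sleep(.1)
    zf=.15+h+.0033; zs=[z for z in(.200,.193,.187,.18,.17) if z>zf+.004]+[zf]
    for z in zs:
        arm.move_l([*S,z],R,.06); st("z%.3f"%z)
        if abs(arm.current_force()[2])>15: print("STOP"); return
    arm.sleep(.1); arm.grip(d+.015); arm.sleep(.3)
    arm.move_l([*S,.26],R,.2); st("done")
def look(n):
    arm.move_to([.645,-.21,.33],R); im,c=snap("wrist",n); im=im[10:170,160:350]; cv2.imwrite(f"pics/{n}.png",cv2.resize(im,None,fx=3,fy=3))
E
python3 - <<'E'
from h import *
place([.4428,.1445],.038,0); look("b1")
E
```

```text
down t16.02 w0.0601 gf0.0 F [ 0.802  -0.4083  0.2958] p [0.443  0.1445 0.0058]
grip t16.51 w0.0370 gf30.0 F [-1.2619 -0.1065  5.1036] p [0.4429 0.1445 0.0056]
lift t17.03 w0.0374 gf30.0 F [ 0.6545  0.9134 -1.2273] p [0.443  0.1445 0.1004]
z0.200 t19.25 w0.0368 gf30.0 F [ 0.1844 -0.4358 -0.2869] p [ 0.5523 -0.2117  0.1999]
z0.193 t19.52 w0.0372 gf30.0 F [ 0.3375 -0.0923 -0.1822] p [ 0.5521 -0.2115  0.1927]
z0.187 t19.77 w0.0368 gf30.0 F [-0.3356  0.6725  0.7258] p [ 0.5521 -0.2115  0.1866]
z0.180 t20.03 w0.0374 gf30.0 F [-0.5123 -0.4515 -0.3569] p [ 0.5521 -0.2115  0.1795]
z0.170 t20.35 w0.0373 gf30.0 F [-0.2737  0.7593 -0.4849] p [ 0.552  -0.2115  0.1695]
z0.153 t20.77 w0.0373 gf30.0 F [-0.0654  0.0785 -0.8436] p [ 0.552  -0.2115  0.1526]
done t22.32 w0.0528 gf0.0 F [-0.1935  0.2456 -1.0821] p [ 0.5518 -0.2114  0.259 ]
```

View pics/b1.png

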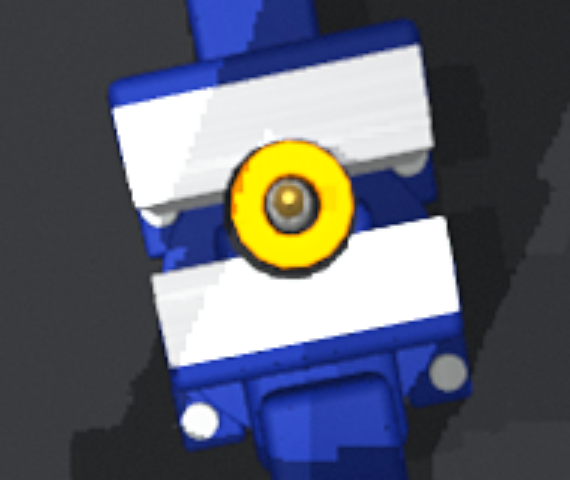

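The orange bumper sits flat and centred around the shaft (291,206 in the crop), with no contact force on the way down. Next is the seal head.

Run:
```python
from h import *
place([.5224,.2326],.050,.015); look("b2")
```

```text
down t25.99 w0.0720 gf0.0 F [ 0.5627 -0.6205  0.7717] p [0.5225 0.2327 0.0056]
grip t26.48 w0.0486 gf30.0 F [ 0.0601 -0.4158  2.2343] p [0.5225 0.2326 0.0056]
lift t27.00 w0.0488 gf30.0 F [-0.618  -0.6189 -0.5907] p [0.5225 0.2326 0.1005]
z0.200 t29.45 w0.0486 gf30.0 F [-0.1393  0.4932  0.8925] p [ 0.5523 -0.2117  0.1999]
z0.193 t29.72 w0.0491 gf30.0 F [-0.6237 -0.0566 -0.9722] p [ 0.5521 -0.2115  0.1927]
z0.187 t29.97 w0.0488 gf30.0 F [ 0.2675 -0.5981 -1.1387] p [ 0.5521 -0.2115  0.1866]
z0.180 t30.23 w0.0488 gf30.0 F [ 0.1673  0.1841 -1.3843] p [ 0.552  -0.2115  0.1795]
z0.168 t30.57 w0.0487 gf30.0 F [-1.4868  0.0336  0.0261] p [ 0.5521 -0.2115  0.1677]
done t32.04 w0.0650 gf0.0 F [ 0.2006  0.3127 -1.2828] p [ 0.5521 -0.2115  0.2597]
```

View pics/b2.png

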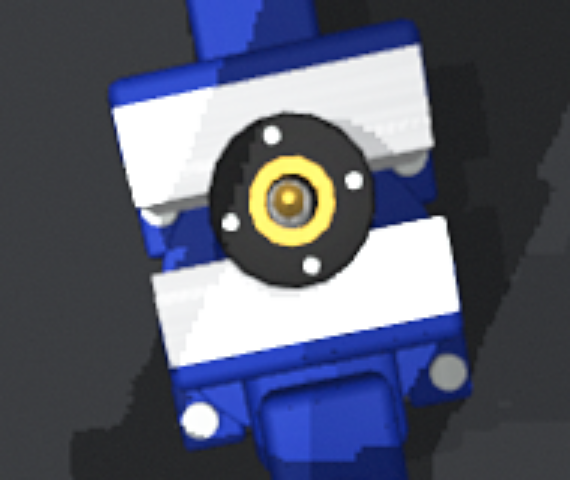

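The seal head is flat and centred on the shaft (291,200). The red ring is next.

Run:
```python
from h import *
place([.6122,.2345],.034,.031); look("b3")
```

```text
down t35.54 w0.0563 gf0.0 F [ 0.7517 -0.0172  0.1716] p [0.6123 0.2346 0.0056]
grip t36.05 w0.0323 gf30.0 F [-0.2798  0.6961  1.475 ] p [0.6122 0.2345 0.0056]
lift t36.58 w0.0329 gf30.0 F [ 0.2799  0.4321 -0.9946] p [0.6123 0.2346 0.1007]
z0.200 t39.03 w0.0327 gf30.0 F [ 0.3501 -0.54    0.1459] p [ 0.5523 -0.2116  0.2   ]
z0.193 t39.30 w0.0320 gf30.0 F [-0.3279 -0.4242 -0.8115] p [ 0.5521 -0.2115  0.1927]
z0.184 t39.59 w0.0323 gf30.0 F [-0.9901 -0.0599  0.2427] p [ 0.5522 -0.2115  0.1839]
done t40.98 w0.0491 gf0.0 F [-1.5416  0.6946 -0.0951] p [ 0.5523 -0.2116  0.2603]
```

View pics/b3.png

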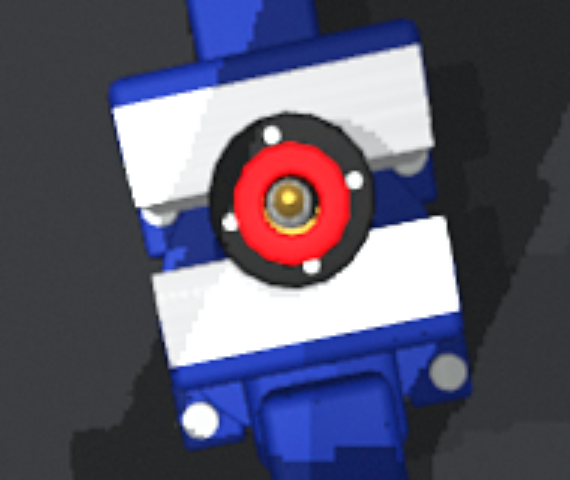

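The red ring lies flat on the seal head (291,203). The piston is last.

Run:
```python
from h import *
place([.5241,.1494],.044,.039); look("b4"); st("x")
```

```text
down t44.40 w0.0659 gf0.0 F [ 0.381   0.014  -0.0679] p [0.5242 0.1495 0.0056]
grip t44.89 w0.0426 gf30.0 F [-0.8427  0.1641  3.1752] p [0.5242 0.1494 0.0056]
lift t45.42 w0.0426 gf30.0 F [-0.234  -0.01   -0.3029] p [0.5242 0.1495 0.1005]
z0.200 t47.60 w0.0426 gf30.0 F [-0.1927  0.6052  0.2629] p [ 0.5523 -0.2117  0.2   ]
z0.192 t47.88 w0.0427 gf30.0 F [-0.1714  0.6475  0.6717] p [ 0.5522 -0.2116  0.1921]
done t49.23 w0.0590 gf0.0 F [-0.3169  0.6341 -0.0923] p [ 0.5524 -0.2117  0.2604]
x t49.82 w0.0591 gf0.0 F [ 0.163  -0.0729 -1.2653] p [ 0.6441 -0.2098  0.3282]
```

View pics/b4.png

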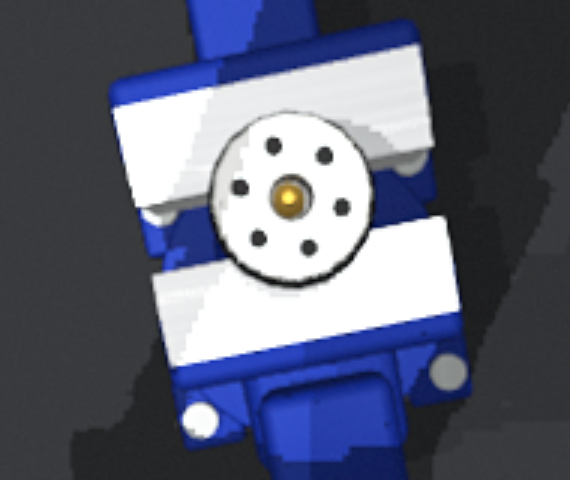

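The piston is on the stud and looks level from above (291,198). A side view will confirm that the stack is fully down.

Run:
```python
from h import *
arm.move_to([.45,.1,.3],R); im,c=snap("scene","s1")
cv2.imwrite("pics/s1c.png",cv2.resize(im[110:180,110:200],None,fx=7,fy=7,interpolation=cv2.INTER_CUBIC))
T=np.linalg.inv(c["cam_to_world"])
for z in(.189,.199,.207):
    q=c["intrinsics"]@(T@[*S,z,1])[:3]; q=q[:2]/q[2]; print(z,q,(q+.5-[110,110])*7)
```

```text
0.189 [147.8802 132.6164] [268.6615 161.8146]
0.199 [147.0779 128.9162] [263.0455 135.9137]
0.207 [146.4285 125.9212] [258.4996 114.9484]
```

View pics/s1c.png

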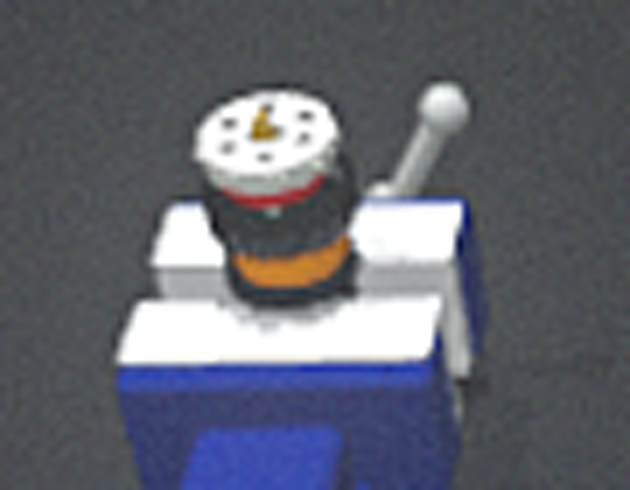

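The side view shows a level stack. The piston top (267,132) is about 20 crop pixels below the stud tip (263,112), and 21 were expected, so it is fully seated.

```bash
python3 -c "
from rig import arm
print(arm.sign_off(),arm.current_t())"
```

```text
the job is handed in; nothing more can be done
the job is handed in; nothing more can be done
```

The job is handed in: the worn bumper is in the dish, and the orange bumper, seal head, red ring and piston are stacked on the shaft, looking flat and fully seated in the last pictures, with the wiper seal and blue spacer not touched (no verdict was returned).

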